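# Stack the rinsed ink cups on their colour stands

## Robot

A 6-joint arm with a two-finger parallel gripper is mounted at the origin on the work surface. World frame = base frame: x ahead of the robot, y to its left, z up, the work surface at z = 0. Lengths are in m, angles in rad, forces in N, time in s.
With the tool pointing down it reaches from about 0.3 to 0.85 m from the base axis. Payload 5.4 kg.
Tool frame: the origin (TCP) lies between the finger pads; the fingertips stand robot.tips_ahead ahead of it and the grasp point (between the pads) lies 3 mm ahead of it (robot.tips_ahead is the distance from the TCP to the fingertips, in m); z points along the fingers, y is the line along which they close (so a half turn about z gives the same grasp; the last joint's range is limited). The gripper opens to 85 mm and grips with 20 to 120 N. Pads are 22 mm wide; open, the fingers measure 114 mm over their backs; the gripper's body (76 mm by 85 mm) begins 54 mm behind the grasp point. The pads swing forward as they close: fully open they stand 13 mm farther back than shut.
Start: joints at [-1.494, 0.158, 1.597, -0, 1.386, -0.21], TCP at [0.163, -0.552, 0.253] pointing down, gripper open.
Joint ranges: [-2.91, 2.91], [-0.94, 2.29], [0.18, 2.7], [-1.29, 4.43], [0.17, 2.64], [-3, 3]. Speed limits (rad/s): [2.57, 2.57, 3.14, 3.14, 3.14, 3.14].

## Interface

Orientations are given as a unit quaternion [w, x, y, z].
In Python, from rig import robot gives the robot as it stands.
- The arm moves only by the tool arm_command, never from a script. Its argument "steps" is a list of rows, each a list of 5 numbers: the shift along the tool's x, y, z in cm, then the turn about the tool's z in degrees, then the gripper's target within -1 to 1 (fully open at 1, half-way at 0, shut at -1). A call has 1 to 5 rows; each row shifts and turns the commanded pose from where the row before left it, along the tool's axes as they then stand; what a row does not reach is not made up. A row lasts 1/10 s, in which the tool goes at most 50 mm and 8.59 degrees, less where a joint would pass 70% of its speed; a pose out of reach is approached as far as the arm can. A call with a gripper value outside its range is refused whole. The fingers move at their own pace and stop on an object; "squeeze" is the grip in N (left out, the last holds). Time passes only in rows, so rows that do not move let the fingers close. It gives the time, the measured TCP pose, the force, the opening and the grip force at its end, in the units of the state.
- robot.get_obs(): the state, without advancing time (a new reading comes with each control period).
- robot.camera(name): name is "scene" or "side" or "wrist"; returns a dict with "img" (384x512x3 uint8, red, green, blue), "camera_matrix" (3x3 intrinsics, pixels), "k1" (the pictures are not rectified: a ray, as slopes to the right and down, at radius r is drawn at 1 + k1 r^2 times it, then the intrinsics apply), "pose" (4x4, takes a point from camera to world coordinates). Camera axes: x right, y down, z forward; pixel columns grow to the right and rows downward; lengths in m; the calibration is good to about 2 mm. A picture is of the moment at which its call begins. There is no depth.
- robot.hand_in(): hands the job in; it is judged then, once.
The state is a dict: "t": time; "joints": joint angles; "joint_velocities": joint speeds; "joint_torque": joint torques, N m; "tool_pos": TCP position; "orientation": TCP orientation; "contact_force": force on the tool from outside, world axes, zero at the start; "torque": the same for the moment, N m; "width": finger opening in m; "grasp_force": force on a finger pad.
Only numpy, scipy, OpenCV 4.12 (cv2) and the standard library are available. Lean on these libraries where they do the work, as an engineer would, in place of code of your own. Each camera call takes 0.05 s, during which the arm holds its last target. There are 200 camera calls.

## Task

The rinsed ink cups are to drain in stacks, each colour on its own stand: set the large blue cup mouth-down in the middle of the blue-bordered stand and the small blue cup mouth-down centred on top of it, and likewise the large and then the small red cup on the red-bordered stand. Leave the yellow cup and the hemp-bound brush where they stand, knock no cup over, and let go of everything at the end.

Things in the scene. Friction and masses are not known exactly. Their poses are not given: they have to be found in the camera images.
- blue_large: Large ink cup, indigo-blue glazed ceramic, empty, standing mouth-down: round, 58 mm tall, outside diameter 62 mm from the mouth up to 43 mm, then narrowing to the flat closed foot on top, 58 mm across; wall 4 mm, a pale bare ring on the foot and a pale lip; about 150 g. Origin at the centre of the mouth (underside as it stands, on the table); z points up through the foot, x and y have no meaning
- blue_small: Small ink cup, indigo-blue glazed ceramic, empty, standing mouth-down: round, 46 mm tall, outside diameter 46 mm from the mouth up to 34 mm, then narrowing to the flat closed foot on top, 42 mm across; wall 4 mm, a pale bare ring on the foot and a pale lip; about 80 g. Origin at the centre of the mouth (underside as it stands, on the table); z points up through the foot
- blue_stand: Draining stand: a round flat disc fixed to the table, 104 mm across and 12 mm thick, with its border painted indigo-blue and a pale wooden middle with dark grooves (drawn, the top is flat). Origin at the centre of its underside on the table; z up, its top at z = 12 mm
- red_large: Large ink cup, vermilion-red glazed ceramic, empty, standing mouth-down: round, 58 mm tall, outside diameter 62 mm from the mouth up to 43 mm, then narrowing to the flat closed foot on top, 58 mm across; wall 4 mm, a pale bare ring on the foot and a pale lip; about 150 g. Origin at the centre of the mouth (underside as it stands, on the table); z points up through the foot, x and y have no meaning
- red_small: Small ink cup, vermilion-red glazed ceramic, empty, standing mouth-down: round, 46 mm tall, outside diameter 46 mm from the mouth up to 34 mm, then narrowing to the flat closed foot on top, 42 mm across; wall 4 mm, a pale bare ring on the foot and a pale lip; about 80 g. Origin at the centre of the mouth (underside as it stands, on the table); z points up through the foot
- red_stand: Draining stand: a round flat disc fixed to the table, 104 mm across and 12 mm thick, with its border painted vermilion-red and a pale wooden middle with dark grooves (drawn, the top is flat). Origin at the centre of its underside on the table; z up, its top at z = 12 mm
- yellow_cup: Ink cup still needed, to be left alone; same shape as the large cups, yellow glazed ceramic, empty, standing mouth-down: round, 58 mm tall, outside diameter 62 mm from the mouth up to 43 mm, then narrowing to the flat closed foot on top, 58 mm across; wall 4 mm, a pale bare ring on the foot and a pale lip; about 150 g. Origin at the centre of the mouth (underside as it stands, on the table); z points up through the foot, x and y have no meaning
- hemp_brush: Round printing brush standing on its bristles, to be left alone: 120 mm tall, dark brown bristles 72 mm across at the table, handle bound with pale hemp, 46 mm across. Origin at the centre of its underside; z up
There are look-alikes about, which are no part of the job. Leave any green or turquoise look-alike of the red_stand alone.

How it is judged:
By the outcome, as a careful person would: the job done as asked, in the order asked, and still so for the second after the job is handed in, with the robot touching nothing.
It also fails if it takes over 112 s, if anything falls off the work surface, if the arm or the gripper's body presses on something with over 40 N, if the wrist force passes 120 N, or if a joint passes its speed limit or range.

## Working session

There is one attempt and no reset: what is moved stays moved. The work goes in short steps, Python scripts to look and compute and a tool call to move; the robot and the scene stay as the last step left them, time stands still between calls to the robot, and variables do not carry over. Pictures are saved under pics/ and viewed, at most 14 in all, crops included, and the job is handed in when it is done.

Besides the shell and the picture viewer there is one more tool, called after ">>>" as name(argument=value, ...) on one line, values as JSON. arm_command: Moves the arm, as the interface text tells. Its arguments: {"type":"object","properties":{"steps":{"type":"array"},"squeeze":{"type":"number"}},"required":["steps"]}

```bash
ls; mkdir -p pics
python3 - <<'E'
from rig import robot
import cv2, numpy as np
o=robot.get_obs();print(o, robot.tips_ahead)
for n in ("scene","side","wrist"):
    c=robot.camera(n);cv2.imwrite(f"pics/{n}0.png",c["img"][:,:,::-1])
    np.savez(f"pics/{n}0.npz",**c); print(n,c["camera_matrix"].tolist(),c["k1"],c["pose"].round(3).tolist())
a=cv2.imread("pics/scene0.png");b=cv2.imread("pics/side0.png")
E
```

```text
pics
{'t': 0.0, 'joints': array([-1.49409383e+00,  1.59081636e-01,  1.59824226e+00,  2.00490200e-05,
        1.38618881e+00, -2.10082262e-01]), 'joint_velocities': array([ 0.0015474 ,  0.00012735, -0.00060442, -0.00037758,  0.00105474,
       -0.00018813]), 'joint_torque': array([-9.85552360e-04, -3.96009600e+01, -3.31429517e+01, -3.55151824e-04,
        8.42746318e-03, -6.77835644e-06]), 'tool_pos': array([ 0.16260123, -0.55094672,  0.25229353]), 'orientation': array([-9.57234759e-04,  9.89736724e-01,  1.42899599e-01,  7.38070377e-05]), 'contact_force': array([ 1.25510278, -0.23959804, -0.11138086]), 'torque': array([ 0.01958618,  0.04363108, -0.00867379]), 'grasp_force': 0.0, 'width': 0.08512005382141281} 0.022
scene [[414.68389040371255, 0.0, 259.92135934534446], [0.0, 414.68389040371255, 194.1679389451801], [0.0, 0.0, 1.0]] -0.03266752414853999 [[-0.182, 0.709, -0.681, 1.253], [0.983, 0.145, -0.111, 0.196], [0.02, -0.69, -0.724, 0.879], [0.0, 0.0, 0.0, 1.0]]
side [[484.69069193067924, 0.0, 259.0438474016607], [0.0, 484.69069193067924, 185.15147473348625], [0.0, 0.0, 1.0]] -0.022218262401366196 [[-0.727, -0.495, 0.476, -0.201], [-0.686, 0.509, -0.519, 0.825], [0.015, -0.704, -0.71, 1.074], [0.0, 0.0, 0.0, 1.0]]
wrist [[320.45259544512555, 0.0, 259.74527044846957], [0.0, 320.45259544512555, 193.23928884172753], [0.0, 0.0, 1.0]] -0.06734692534271128 [[0.283, -0.911, -0.299, 0.24], [-0.959, -0.27, -0.086, -0.529], [-0.002, 0.311, -0.95, 0.373], [0.0, 0.0, 0.0, 1.0]]
```

View pics/scene0.png

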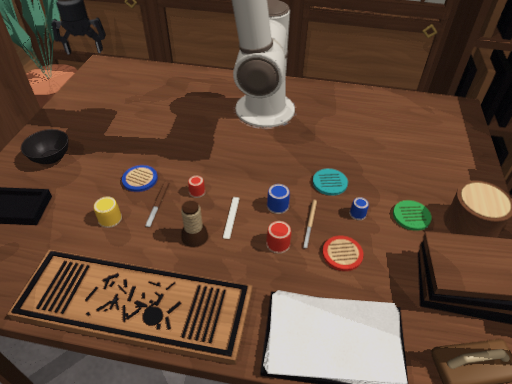

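View pics/side0.png

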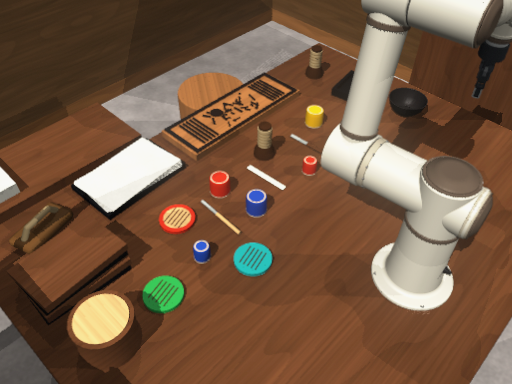

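Scene view: blue_large (279,199), blue_small (360,208), red_large (279,236), red_small (197,186), yellow (107,212), brush (192,223), blue stand (140,178), red stand (343,253); turquoise/green decoys at (330,181)/(412,215). Same items visible in side view, but the blue stand is hidden behind the arm.

```bash
cat > h.py <<'E'
import cv2, numpy as np
def blobs(img, col, amin=60):
    h=cv2.cvtColor(img,cv2.COLOR_RGB2HSV).astype(int); H,S,V=h[...,0],h[...,1],h[...,2]
    m={'blue':(H>108)&(H<130)&(S>140)&(V>60),'red':((H<6)|(H>174))&(S>180)&(V>110),
       'yellow':(H>22)&(H<33)&(S>180)&(V>120)}[col].astype(np.uint8)*255
    m=cv2.morphologyEx(m,cv2.MORPH_CLOSE,np.ones((3,3)))
    cs,_=cv2.findContours(m,cv2.RETR_EXTERNAL,cv2.CHAIN_APPROX_NONE)
    return [cv2.convexHull(c)[:,0].astype(float) for c in cs if cv2.contourArea(c)>amin]
def cen(h):
    M=cv2.moments(h.astype(np.float32).reshape(-1,1,2)); return np.array([M['m10'],M['m01']])/M['m00']
def ray(c,uv):
    D=np.array([c['k1'],0,0,0,0.]).astype(float)
    n=cv2.undistortPoints(np.array(uv,float).reshape(-1,1,2),np.array(c['camera_matrix']),D)[:,0]
    P=np.array(c['pose']); d=np.c_[n,np.ones(len(n))]@P[:3,:3].T
    return P[:3,3],d
def plane(c,uv,z):
    o,d=ray(c,uv); return o+d*((z-o[2])/d[:,2])[:,None]
def tri(r):
    A=np.zeros((3,3));b=np.zeros(3);q=[]
    for o,d in r:
        d=d/np.linalg.norm(d);m=np.eye(3)-np.outer(d,d);A+=m;b+=m@o;q.append((o,m))
    x=np.linalg.solve(A,b);return x,max(np.linalg.norm(m@(x-o)) for o,m in q)
E
python3 - <<'E'
import numpy as np,cv2
from h import *
C={n:np.load(f"pics/{n}0.npz") for n in("scene","side")}
for col in('blue','red','yellow'):
  B={}
  for n,c in C.items():
    B[n]=[(cen(h),cv2.contourArea(h.astype(np.float32))) for h in blobs(c['img'],col)]
    for p,a in B[n]: print(col,n,p.round(1),a,plane(c,p,.012)[0].round(3))
  for p,a in B['scene']:
    for q,b in B['side']:
      x,e=tri([(ray(C['scene'],p)[0],ray(C['scene'],p)[1][0]),(ray(C['side'],q)[0],ray(C['side'],q)[1][0])])
      if e<.006 and -.01<x[2]<.06: print('  ',p.round(),q.round(),x.round(4),round(e,4))
E
```

```text
blue scene [359.  208.5] 228.5 [0.437 0.347 0.012]
blue scene [278.  198.9] 420.5 [0.446 0.117 0.012]
blue scene [139.1 178. ] 674.0 [ 0.444 -0.302  0.012]
blue side [201.6 251.6] 232.0 [0.448 0.341 0.012]
blue side [255.9 203.2] 368.0 [0.465 0.109 0.012]
   [359. 209.] [202. 252.] [0.4435 0.345  0.0196] 0.0003
   [278. 199.] [256. 203.] [0.4574 0.1179 0.0248] 0.0
red scene [342.8 252.4] 1050.0 [0.598 0.308 0.012]
red scene [281.2 240.2] 242.0 [0.59  0.147 0.012]
red scene [279.1 229.1] 146.0 [0.554 0.136 0.012]
red scene [197.3 186.8] 163.5 [ 0.445 -0.122  0.012]
red side [176.6 218.5] 823.5 [0.588 0.312 0.012]
red side [219.1 184.4] 373.0 [0.601 0.131 0.012]
red side [309.2 165.5] 170.5 [ 0.456 -0.13   0.012]
   [343. 252.] [177. 218.] [0.5928 0.309  0.0057] 0.0002
   [281. 240.] [219. 184.] [0.5944 0.1433 0.0217] 0.0052
   [279. 229.] [219. 184.] [0.5798 0.1434 0.0397] 0.0055
   [197. 187.] [309. 165.] [ 0.4511 -0.1211  0.0197] 0.0016
```

Triangulated heights match half-heights (25/20 mm), red stand is at z≈6 mm as expected. Starting to move, squaring the tool's yaw to the world on the way.

>>> arm_command(steps=[[4,-2,0,8.2,1],[4,-2,0,8.2,1],[2,-4.5,0,0,1],[2,-4.5,0,0,1],[2,-4.5,0,0,1]], squeeze=40)

```text
t: 0.65
tool_pos: [0.2925, -0.3585, 0.2529]
orientation: [-0.0, 1.0, 0.0, -0.0]
contact_force: [0.9, -0.2, 0.7]
width: 0.0851
grasp_force: 0.0
```

>>> arm_command(steps=[[1.65,-4.7,0,0,1],[1.65,-4.7,0,0,1],[1.65,-4.7,0,0,1],[1.65,-4.7,0,0,1],[1.65,-4.7,0,0,1]])

```text
t: 1.15
tool_pos: [0.3745, -0.1234, 0.2532]
orientation: [0.0, 1.0, -0.0, 0.0]
contact_force: [0.9, 0.3, -0.4]
width: 0.0854
grasp_force: 0.0
```

>>> arm_command(steps=[[1.65,-4.7,0,0,1],[1.65,-4.7,0,0,1],[1.65,-4.7,0,0,1],[1.65,-4.7,0,0,1],[1.65,-4.7,1,0,1]])

```text
t: 1.65
tool_pos: [0.4575, 0.1112, 0.2447]
orientation: [0.0, 1.0, 0.001, 0.002]
contact_force: [1.0, -1.9, -0.3]
width: 0.0854
grasp_force: 0.0
```

```bash
cat > look.py <<'E'
import sys
from rig import robot
from h import *
# usage: look.py col name [z]: wrist view; centres of colour blobs on plane z
col,name,z=sys.argv[1],sys.argv[2],float(sys.argv[3])
o=robot.get_obs();c=robot.camera("wrist");cv2.imwrite(f"pics/{name}.png",c["img"][:,:,::-1]);np.savez(f"pics/{name}.npz",**c)
print(o['t'],o['tool_pos'].round(4),o['joints'].round(2))
for h in blobs(c['img'],col,300):
    e=cv2.fitEllipse(h.astype(np.float32)); w=plane(c,h,z)
    (cx,cy),r=cv2.minEnclosingCircle(w[:,:2].astype(np.float32))
    print(col,cen(h).round(1),[round(v,1) for v in e[1]],'plane',plane(c,e[0],z)[0,:2].round(4),'circ',round(cx,4),round(cy,4),'d',round(2*r,4))
E
python3 look.py blue w1 0.043
```

```text
1.65 [0.4575 0.1112 0.2447] [-0.02 -0.11  1.89 -0.    1.36  1.55]
blue [ 41.7 183. ] [22.4, 27.6] plane [0.444  0.3474] circ 0.4439 0.3477 d 0.0293
blue [ 56.4 175.9] [42.3, 60.6] plane [0.4494 0.3339] circ 0.453 0.3309 d 0.0621
blue [252.8 172.6] [43.9, 45.1] plane [0.4552 0.1181] circ 0.4548 0.1182 d 0.0474
blue [252.7 167.3] [58.5, 65.4] plane [0.4602 0.1178] circ 0.4596 0.118 d 0.0695
```

View pics/w1.png

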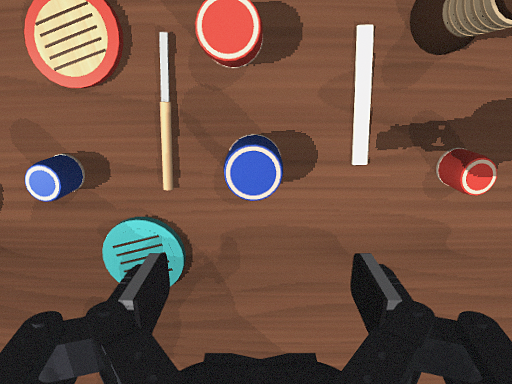

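Wrist view: blue_large foot at (253,173), centred between fingers; blue_small (42,183), red_large top (228,28), red_small (470,172), brush in the top right. Foot disc cast on z=58 mm gives (0.459,0.118), agreeing with triangulation. Descending.

>>> arm_command(steps=[[0.1,-0.7,4,0,1],[0,0,4.5,0,1],[0,0,4.5,0,1],[0,0,4.5,0,1],[0,0,3.5,0,1]])

```text
t: 2.2
tool_pos: [0.4558, 0.1159, 0.0307]
orientation: [-0.0, 1.0, 0.0, -0.001]
contact_force: [0.3, -0.4, 0.2]
width: 0.0852
grasp_force: 0.0
```

>>> arm_command(steps=[[0,0,0,0,-0.3],[0,0,0,0,-0.3],[0,0,0,0,-0.3],[0,0,0,0,-0.3],[0,0,0,0,-0.3]])

```text
t: 2.7
tool_pos: [0.4586, 0.1159, 0.035]
orientation: [0.0, 1.0, 0.0, 0.001]
contact_force: [0.0, 0.6, -1.7]
width: 0.0605
grasp_force: 43.9
```

>>> arm_command(steps=[[0,0,-3,0,-0.3],[0,0,-5,0,-0.3],[0,0,-5,0,-0.3],[0,0,-4,0,-0.3],[0,3,0,0,-0.3]])

```text
t: 3.2
tool_pos: [0.4616, 0.0873, 0.2114]
orientation: [-0.0, 1.0, 0.002, 0.007]
contact_force: [2.1, -0.8, -2.1]
width: 0.0603
grasp_force: 45.0
```

>>> arm_command(steps=[[0,4.5,0,0,-0.3],[0,5,0,0,-0.3],[0,5,0,0,-0.3],[0,5,0,0,-0.3],[0,5,0,0,-0.3]])

```text
t: 3.7
tool_pos: [0.4573, -0.1611, 0.2044]
orientation: [0.0, 1.0, 0.0, 0.001]
contact_force: [1.3, 0.4, -2.4]
width: 0.061
grasp_force: 45.0
```

>>> arm_command(steps=[[0,3.5,0,0,-0.3],[0,0,0,0,-0.3],[0,0,0,0,-0.3]])

```text
t: 4.0
tool_pos: [0.4575, -0.1944, 0.2038]
orientation: [-0.0, 1.0, -0.001, 0.0]
contact_force: [-0.2, 0.8, -1.9]
width: 0.0603
grasp_force: 45.0
```

```bash
python3 look.py blue w2 0.012
```

```text
4.0 [ 0.4575 -0.1944  0.2038] [-0.65 -0.    1.87  0.    1.28  0.93]
blue [259.7 309.2] [101.4, 126.5] plane [ 0.2908 -0.1943] circ 0.2846 -0.1944 d 0.1502
blue [259.8 278.3] [154.6, 200.3] plane [ 0.319  -0.1942] circ 0.3218 -0.1947 d 0.237
blue [365.9 187.2] [94.0, 102.3] plane [ 0.4417 -0.3037] circ 0.4394 -0.3041 d 0.1064
```

View pics/w2.png

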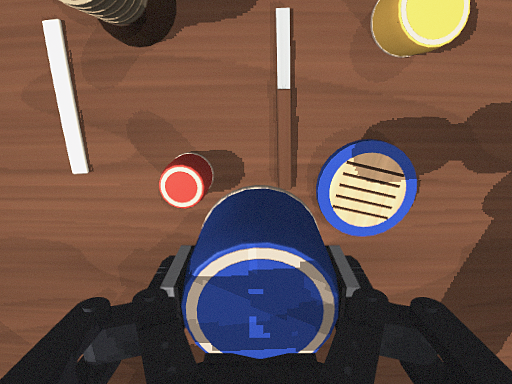

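Stand at (367,188) in the wrist view, clear of obstacles; red_small at (186,184), yellow upper right. I'll refine the stand centre with the inner wooden disc (no side-wall bias).

```bash
cat >> h.py <<'E'
def pale(c,uv,r,z=.012):
    """centre/diameter of the pale wooden middle near pixel uv, on plane z"""
    h=cv2.cvtColor(c['img'],cv2.COLOR_RGB2HSV).astype(int)
    m=((h[...,0]>8)&(h[...,0]<35)&(h[...,2]>130)).astype(np.uint8)*255
    k=np.zeros_like(m);cv2.circle(k,tuple(int(v) for v in uv),r,255,-1)
    p=cv2.findNonZero(m&k);hl=cv2.convexHull(p)[:,0].astype(float)
    e=cv2.fitEllipse(hl.astype(np.float32))
    w=plane(c,hl,z)[:,:2];(x,y),R=cv2.minEnclosingCircle(w.astype(np.float32))
    return plane(c,e[0],z)[0,:2].round(4),(round(x,4),round(y,4)),round(2*R,4)
E
python3 - <<'E'
from h import *
print(pale(np.load('pics/w2.npz'),(367,188),48))
c=np.load('pics/scene0.npz');print(pale(c,(140,178),18))
print('red',pale(c,(343,252),20));print(pale(np.load('pics/side0.npz'),(177,218),18))
c=np.load('pics/w2.npz')
for u in((261,210),): print(plane(c,[(184,305),(337,305),(260,247)],.204-.033+.058).round(4))
# ray to yellow cup foot and small red foot
print(plane(c,[(433,15)],.058),plane(c,[(186,185)],.046))
E
```

```text
(array([ 0.435 , -0.3095]), (0.4324, -0.3096), 0.0935)
(array([ 0.4387, -0.3054]), (0.4382, -0.3053), 0.0788)
red (array([0.5928, 0.3107]), (0.589, 0.3128), 0.0933)
(array([0.603 , 0.3016]), (0.6027, 0.2986), 0.107)
[[ 0.4641 -0.1675  0.229 ]
 [ 0.4641 -0.2226  0.229 ]
 [ 0.4875 -0.1949  0.229 ]]
[[ 0.59454483 -0.3279692   0.058     ]] [[ 0.45429671 -0.12739875  0.046     ]]
```

```bash
sed -i 's/(h\[...,2\]>130))/(h[...,2]>165)\&(h[...,1]<150))/' h.py
python3 - <<'E'
from h import *
print(pale(np.load('pics/w2.npz'),(367,188),44))
c=np.load('pics/scene0.npz');print(pale(c,(140,178),15))
print('red',pale(c,(343,252),18));print(pale(np.load('pics/side0.npz'),(177,218),16))
c=np.load('pics/w1.npz');print(pale(c,(75,35),40))
E
```

```text
(array([ 0.4395, -0.3052]), (0.438, -0.3055), 0.0799)
(array([ 0.4387, -0.3054]), (0.4382, -0.3053), 0.0788)
red (array([0.5943, 0.3082]), (0.5936, 0.3081), 0.0818)
(array([0.5919, 0.3089]), (0.5924, 0.309), 0.0794)
(array([0.594, 0.307]), (0.5939, 0.3082), 0.0802)
```

>>> arm_command(steps=[[-0.7,4,0,0,-0.3],[-0.7,4,0,0,-0.3],[-0.5,3,2.5,0,-0.3],[0,0,4,0,-0.3],[0,0,4,0,-0.3]])

```text
t: 4.55
tool_pos: [0.4395, -0.3039, 0.0982]
orientation: [0.001, 1.0, 0.001, 0.001]
contact_force: [0.3, 0.4, -2.9]
width: 0.0606
grasp_force: 45.1
```

>>> arm_command(steps=[[0,0,3,0,-0.3],[0,0,1.5,0,-0.3],[0,0,0.4,0,-0.3],[0,0,0,0,-0.3],[0,0,0,0,-0.3]])

```text
t: 5.05
tool_pos: [0.44, -0.305, 0.0515]
orientation: [0.001, 1.0, 0.001, 0.001]
contact_force: [-0.1, 0.2, -1.2]
width: 0.0606
grasp_force: 45.1
```

```bash
python3 - <<'E'
from rig import robot
import numpy as np
o=[robot.get_obs() for _ in range(1)][0]; print(o['tool_pos'],o['contact_force'])
E
python3 look.py blue w3 0.07
```

```text
[ 0.43999776 -0.30500057  0.05145406] [-0.0987288   0.22885723 -1.22754519]
5.05 [ 0.44   -0.305   0.0515] [-0.83  0.31  1.86  0.    0.97  0.74]
blue [259.6 309.2] [101.2, 126.5] plane [ 0.4394 -0.3053] circ 0.4372 -0.3053 d 0.0492
blue [259.7 278.3] [154.5, 199.7] plane [ 0.4489 -0.3053] circ 0.4496 -0.3055 d 0.0776
blue [260.  208.9] [174.5, 183.9] plane [ 0.471  -0.3054] circ 0.4691 -0.3054 d 0.066
```

>>> arm_command(steps=[[0,0,0.2,0,-0.3],[0,0,0.1,0,-0.3],[0,0,0,0,-0.3]])

```text
t: 5.4
tool_pos: [0.4387, -0.3042, 0.0466]
orientation: [0.0, 1.0, 0.0, 0.0]
contact_force: [0.0, 0.6, -2.1]
width: 0.0603
grasp_force: 45.1
```

>>> arm_command(steps=[[0,0,0.1,0,-0.3],[0,0,0,0,-0.3]])

```text
t: 5.6
tool_pos: [0.4387, -0.3043, 0.0455]
orientation: [0.0, 1.0, 0.0, 0.0]
contact_force: [0.5, -0.2, -1.2]
width: 0.0607
grasp_force: 45.1
```

>>> arm_command(steps=[[0,0,0.1,0,-0.3],[0,0,0,0,-0.3]])

```text
t: 5.8
tool_pos: [0.4388, -0.3042, 0.0454]
orientation: [-0.0, 1.0, 0.0, -0.0]
contact_force: [-3.1, 1.5, 6.2]
width: 0.0602
grasp_force: 45.9
```

>>> arm_command(steps=[[0,0,0.1,0,-0.3],[0,0,0,0,-0.3]])

```text
t: 6.0
tool_pos: [0.4389, -0.3043, 0.0454]
orientation: [-0.0, 1.0, 0.0, -0.0]
contact_force: [-6.0, 5.1, 14.6]
width: 0.0606
grasp_force: 46.8
```

>>> arm_command(steps=[[0,0,-0.15,0,-0.3],[0,0,0,0,0.8],[0,0,0,0,0.8],[0,0,0,0,0.8],[0,0,0,0,0.8]])

```text
t: 6.5
tool_pos: [0.4387, -0.3041, 0.0448]
orientation: [-0.0, 1.0, 0.0, -0.0]
contact_force: [0.1, -0.2, 0.4]
width: 0.0772
grasp_force: 0.0
```

>>> arm_command(steps=[[0,0,-2,0,0.8],[0,0,-4,0,1],[0,0,-4.5,0,1],[0,0,-4.5,0,1],[0,0,-4.5,0,1]])

```text
t: 7.0
tool_pos: [0.4385, -0.3038, 0.2417]
orientation: [-0.0, 1.0, 0.0, -0.0]
contact_force: [0.8, 0.0, 0.4]
width: 0.0854
grasp_force: 0.0
```

```bash
python3 look.py blue w4 0.07;python3 -c "
from h import *
c=np.load('pics/w4.npz')
"
```

```text
7.0 [ 0.4385 -0.3038  0.2417] [-0.83  0.06  1.73  0.    1.35  0.74]
blue [260.9 161.9] [90.5, 91.9] plane [ 0.4536 -0.3052] circ 0.4518 -0.3051 d 0.0867
```

View pics/w4.png

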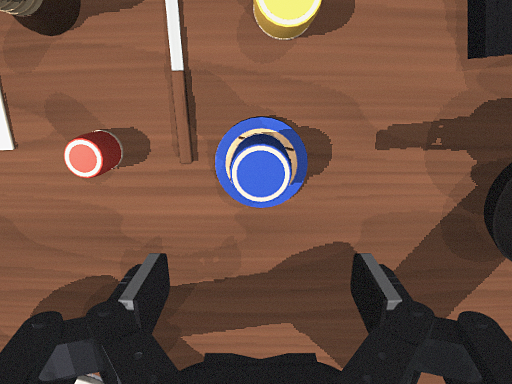

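Blue_large stands upright on the blue stand, foot ring centred at (261,173), stand border at (261,162). Measuring centring.

```bash
cat >> h.py <<'E'
def disc(c,uv,z):
    """glazed disc inside the pale foot ring around pixel uv -> centre and diameter on plane z"""
    img=c['img'];h=cv2.cvtColor(img,cv2.COLOR_RGB2HSV)
    s=img[int(uv[1])-3:int(uv[1])+4,int(uv[0])-3:int(uv[0])+4].reshape(-1,3).mean(0)
    m=(np.abs(img.astype(int)-s).sum(2)<110).astype(np.uint8)
    n,l=cv2.connectedComponents(m,connectivity=4);m=(l==l[int(uv[1]),int(uv[0])]).astype(np.uint8)
    k=max(cv2.findContours(m,cv2.RETR_EXTERNAL,cv2.CHAIN_APPROX_NONE)[0],key=cv2.contourArea)
    w=plane(c,cv2.convexHull(k)[:,0].astype(float),z)[:,:2].astype(np.float32)
    e=cv2.fitEllipse(w);return np.round(e[0],4),np.round(e[1],4)
E
python3 -c "
from h import *
c=np.load('pics/w4.npz');print(disc(c,(261,173),.07)); print(pale(c,(261,163),48))
c=np.load('pics/w1.npz');print('bl',disc(c,(253,173),.058),'bs',disc(c,(42,183),.046),'rl',disc(c,(229,27),.058),'rs',disc(c,(468,173),.046))
"
```

```text
(array([ 0.4419, -0.3046]), array([0.0449, 0.0452]))
(array([ 0.4383, -0.305 ]), (0.4362, -0.3057), 0.0834)
bl (array([0.4585, 0.1178]), array([0.0451, 0.0452])) bs (array([0.4447, 0.3452]), array([0.0293, 0.0294])) rl (array([0.5921, 0.1396]), array([0.0453, 0.0455])) rs (array([0.3137, 0.1234]), array([0.7392, 0.8247]))
```

Cup is ~2.5 mm from the stand centre: fine. On to blue_small.

>>> arm_command(steps=[[0,-4.5,0,0,1],[0,-5,0,0,1],[0,-5,0,0,1],[0,-5,0,0,1],[0,-5,0,0,1]])

```text
t: 7.55
tool_pos: [0.4382, -0.0573, 0.2398]
orientation: [0.0, 1.0, -0.0, 0.0]
contact_force: [1.8, 0.3, 0.2]
width: 0.0852
grasp_force: 0.0
```

>>> arm_command(steps=[[0,-5,0,0,1],[0,-5,0,0,1],[0,-5,0,0,1],[0,-5,0,0,1],[0,-5,0,0,1]])

```text
t: 8.05
tool_pos: [0.438, 0.193, 0.2399]
orientation: [-0.0, 1.0, 0.0, 0.0]
contact_force: [0.7, -0.6, 0.3]
width: 0.0853
grasp_force: 0.0
```

>>> arm_command(steps=[[0,-5,0,0,1],[0.2,-5,0,0,1],[0.2,-5,0,0,1],[0,0,0,0,1],[0,0,0,0,1]])

```text
t: 8.55
tool_pos: [0.4419, 0.3415, 0.2392]
orientation: [0.0, 1.0, 0.001, -0.0]
contact_force: [0.5, 0.1, 0.1]
width: 0.0857
grasp_force: 0.0
```

```bash
python3 look.py blue w5 0.046
```

```text
8.55 [0.4419 0.3415 0.2392] [ 0.44  0.13  1.66 -0.    1.36  2.01]
blue [256.4 168.4] [27.9, 28.3] plane [0.4452 0.3443] circ 0.445 0.3444 d 0.0292
blue [256.4 164.4] [42.4, 47.8] plane [0.4494 0.3444] circ 0.4488 0.3436 d 0.0492
```

>>> arm_command(steps=[[0.3,-0.3,4,0,1],[0,0,4.5,0,1],[0,0,4.5,0,1],[0,0,4.5,0,1],[0,0,3.4,0,1]])

```text
t: 9.1
tool_pos: [0.4445, 0.3414, 0.0284]
orientation: [0.001, 1.0, -0.001, -0.001]
contact_force: [-0.6, -0.4, -0.3]
width: 0.0852
grasp_force: 0.0
```

>>> arm_command(steps=[[0,0,0,0,-0.6],[0,0,0,0,-0.6],[0,0,0,0,-0.6],[0,0,0,0,-0.6],[0,0,0,0,-0.6]])

```text
t: 9.6
tool_pos: [0.4477, 0.3445, 0.034]
orientation: [-0.001, 1.0, 0.0, 0.003]
contact_force: [0.8, -2.9, 7.8]
width: 0.0451
grasp_force: 41.7
```

>>> arm_command(steps=[[0,0,0,0,-0.6],[0,0,0,0,-0.6]])

```text
t: 9.8
tool_pos: [0.4477, 0.3445, 0.034]
orientation: [-0.001, 1.0, 0.0, 0.003]
contact_force: [-0.2, -2.9, 8.4]
width: 0.0453
grasp_force: 41.7
```

>>> arm_command(steps=[[0,0,-2,0,-0.6],[0,0,-4,0,-0.6],[0,0,-5,0,-0.6],[0,0,-5,0,-0.6],[0,0,-4,0,-0.6]])

```text
t: 10.3
tool_pos: [0.446, 0.3442, 0.2356]
orientation: [-0.001, 1.0, 0.0, 0.002]
contact_force: [0.9, 0.0, -0.6]
width: 0.045
grasp_force: 41.5
```

```bash
python3 look.py blue w6 0.22
```

```text
10.3 [0.446  0.3442 0.2356] [0.44 0.14 1.65 0.   1.34 2.01]
blue [259.8 302.9] [60.8, 73.2] plane [0.4229 0.3439] circ 0.4221 0.3438 d 0.0377
blue [259.9 279.4] [103.9, 131.7] plane [0.4365 0.3438] circ 0.4349 0.3447 d 0.0736
```

View pics/w6.png

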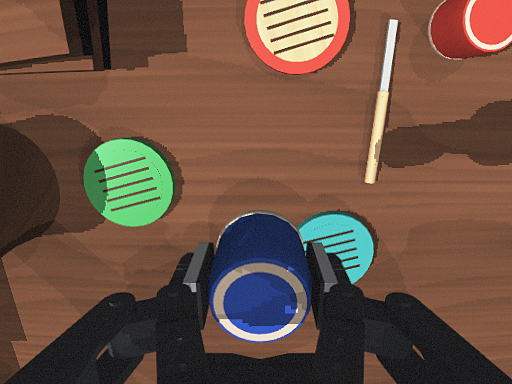

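Held upright. Red stand visible at (296,22), green/turquoise decoys untouched. Moving over the blue stand, stopping next to it (hover) to compare held foot with the large cup's position.

>>> arm_command(steps=[[0,4,0,0,-0.6],[0,5,0,0,-0.6],[0,5,0,0,-0.6],[0,5,0,0,-0.6],[0,5,0,0,-0.6]])

```text
t: 10.85
tool_pos: [0.4452, 0.1022, 0.2317]
orientation: [0.0, 1.0, 0.001, 0.001]
contact_force: [0.7, 0.5, -0.8]
width: 0.0454
grasp_force: 41.6
```

>>> arm_command(steps=[[0,5,0,0,-0.6],[0,5,0,0,-0.6],[0,5,0,0,-0.6],[0,5,0,0,-0.6],[0,5,0,0,-0.6]])

```text
t: 11.35
tool_pos: [0.4454, -0.1482, 0.2318]
orientation: [0.001, 1.0, 0.0, 0.001]
contact_force: [1.6, 0.1, -0.4]
width: 0.0454
grasp_force: 41.6
```

>>> arm_command(steps=[[0,5,0,0,-0.6],[0,0,0,0,-0.6],[0,0,0,0,-0.6]])

```text
t: 11.65
tool_pos: [0.4454, -0.1969, 0.2313]
orientation: [-0.0, 1.0, -0.001, 0.0]
contact_force: [0.7, 0.4, -1.8]
width: 0.0452
grasp_force: 41.7
```

```bash
python3 look.py blue w7 0.07
python3 - <<'E'
from h import *
c=np.load('pics/w6.npz')
for z in(.245,.2516,.256):print(disc(c,(255,300),z))
E
```

```text
11.65 [ 0.4454 -0.1969  0.2313] [-0.67 -0.06  1.86  0.    1.33  0.91]
blue [259.9 279.7] [104.3, 131.6] plane [ 0.3401 -0.1969] circ 0.3358 -0.1963 d 0.1541
blue [376.  183.6] [44.3, 49.7] plane [ 0.4426 -0.3048] circ 0.4421 -0.3049 d 0.0454
blue [356.4 169.5] [90.7, 95.6] plane [ 0.4552 -0.2862] circ 0.4518 -0.2855 d 0.0898
(array([0.4412, 0.3438]), array([0.0306, 0.0308]))
(array([0.4462, 0.3438]), array([0.0288, 0.029 ]))
(array([0.4495, 0.3438]), array([0.0276, 0.0277]))
```

View pics/w7.png

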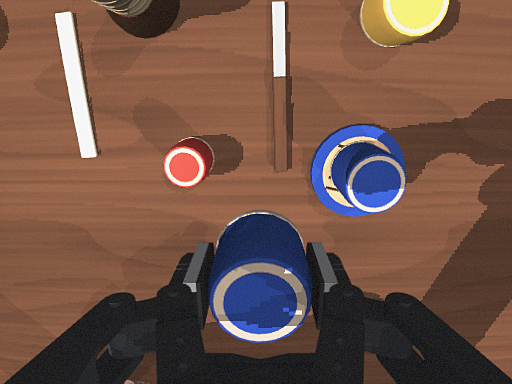

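Blue_large foot at (376,184) → (0.442,-0.305); held cup is at TCP within 1 mm.

>>> arm_command(steps=[[-0.25,4,0,0,-0.6],[0,4,0,0,-0.6],[0,2.75,0,0,-0.6],[0,0,4,0,-0.6],[0,0,4,0,-0.6]])

```text
t: 12.2
tool_pos: [0.4447, -0.3037, 0.1517]
orientation: [0.002, 1.0, 0.001, 0.002]
contact_force: [-0.3, -0.6, -1.5]
width: 0.0455
grasp_force: 41.8
```

>>> arm_command(steps=[[0,0,3,0,-0.6],[0,0,1,0,-0.6],[0,0,0,0,-0.6],[0,0,0,0,-0.6]])

```text
t: 12.6
tool_pos: [0.4444, -0.3039, 0.1128]
orientation: [0.001, 1.0, 0.001, 0.001]
contact_force: [-0.3, 0.1, -0.0]
width: 0.0453
grasp_force: 41.8
```

```bash
python3 - <<'E'
from rig import robot
import cv2,numpy as np
ims=[]
for n in("scene","side"):
    c=robot.camera(n);np.savez(f"pics/{n}1.npz",**c);ims.append(c["img"])
a=cv2.resize(ims[0][120:250,70:230],None,fx=4,fy=4);b=cv2.resize(ims[1][60:190,280:440],None,fx=4,fy=4)
cv2.imwrite("pics/chk1.png",cv2.resize(np.hstack([a,b]),(800,325))[:,:,::-1])
E
python3 look.py blue w8 0.11
```

```text
12.7 [ 0.4445 -0.3046  0.1134] [-0.83  0.22  1.82  0.    1.1   0.74]
blue [259.8 279.6] [105.1, 131.4] plane [ 0.4432 -0.3051] circ 0.4412 -0.3047 d 0.0678
blue [260.2 196.1] [130.8, 137.9] plane [ 0.4788 -0.3052] circ 0.4769 -0.3052 d 0.0584
```

View pics/chk1.png

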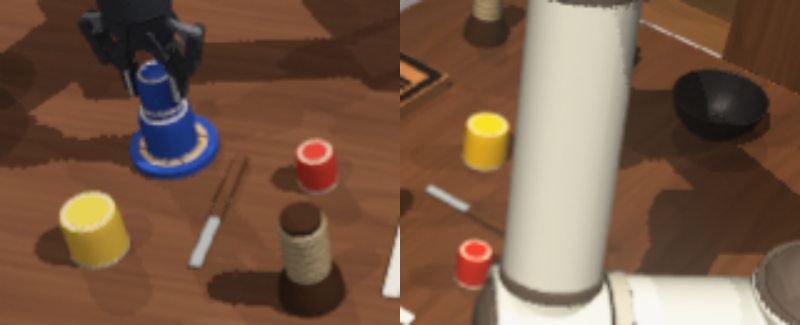

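Scene crop: small cup hovers just above the large one's foot, visually centred.

>>> arm_command(steps=[[-0.1,0,0.6,0,-0.6],[0,0,0.2,0,-0.6],[0,0,0,0,-0.6]])

```text
t: 13.05
tool_pos: [0.4424, -0.3041, 0.104]
orientation: [0.0, 1.0, 0.0, 0.0]
contact_force: [-1.8, 1.6, 5.6]
width: 0.0453
grasp_force: 42.4
```

>>> arm_command(steps=[[0,0,0.15,0,-0.6],[0,0,0,0,-0.6]])

```text
t: 13.25
tool_pos: [0.4426, -0.3042, 0.104]
orientation: [0.0, 1.0, 0.0, 0.0]
contact_force: [-5.1, 4.5, 16.5]
width: 0.0455
grasp_force: 43.2
```

>>> arm_command(steps=[[0,0,0.1,0,-0.6],[0,0,0,0,-0.6]])

```text
t: 13.45
tool_pos: [0.4427, -0.3043, 0.1039]
orientation: [0.0, 1.0, 0.0, 0.0]
contact_force: [-7.6, 7.2, 22.7]
width: 0.0452
grasp_force: 43.8
```

>>> arm_command(steps=[[0,0,-0.28,0,-0.6],[0,0,0,0,-0.6],[0,0,0,0,0.6],[0,0,0,0,0.6],[0,0,0,0,0.6]])

```text
t: 13.95
tool_pos: [0.442, -0.3035, 0.1027]
orientation: [-0.0, 1.0, 0.0, -0.0]
contact_force: [0.0, 0.1, -0.5]
width: 0.0686
grasp_force: 0.0
```

>>> arm_command(steps=[[0,0,0,0,0.6],[0,0,-2,0,0.6],[0,0,-4.5,0,1],[0,0,-4.5,0,1],[0,0,-3,0,1]])

```text
t: 14.45
tool_pos: [0.4428, -0.3044, 0.2467]
orientation: [0.001, 1.0, 0.0, 0.001]
contact_force: [1.1, 0.4, 0.2]
width: 0.0853
grasp_force: 0.0
```

```bash
python3 look.py blue w9 0.116
```

```text
14.45 [ 0.4428 -0.3044  0.2467] [-0.83  0.06  1.71  0.    1.36  0.74]
blue [259.2 194.2] [33.5, 34.7] plane [ 0.4401 -0.3046] circ 0.44 -0.3045 d 0.0294
blue [259.8 167. ] [89.0, 95.9] plane [ 0.4626 -0.3049] circ 0.4597 -0.3052 d 0.0803
```

View pics/w9.png

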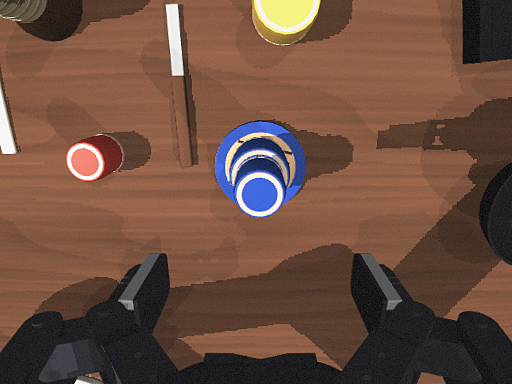

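Blue stack stands: small foot disc at (259,194) → (0.440,-0.305), within 2 mm of the large one. Now red_large.

>>> arm_command(steps=[[1.4,-4,0,0,1],[1.45,-4.5,0,0,1],[1.45,-4.5,0,0,1],[1.45,-4.5,0,0,1],[1.45,-4.5,0,0,1]])

```text
t: 15.0
tool_pos: [0.5142, -0.0818, 0.2429]
orientation: [-0.0, 1.0, 0.0, -0.0]
contact_force: [1.7, -0.0, 1.1]
width: 0.0858
grasp_force: 0.0
```

>>> arm_command(steps=[[1.45,-4.5,0,0,1],[1.45,-4.5,0,0,1],[1.45,-4.5,0,0,1],[1.45,-4.5,0,0,1],[1,-4.2,0,0,1]])

```text
t: 15.5
tool_pos: [0.5823, 0.1406, 0.2427]
orientation: [-0.0, 1.0, 0.001, -0.0]
contact_force: [1.1, -0.5, 0.7]
width: 0.0854
grasp_force: 0.0
```

```bash
python3 look.py red w10 0.058; python3 -c "
from h import *
c=np.load('pics/w10.npz');print(pale(c,(100,160),60))"
```

```text
15.5 [0.5823 0.1406 0.2427] [0.04 0.23 1.54 0.   1.38 1.61]
red [480.5 277.5] [18.1, 24.4] plane [ 0.4608 -0.1131] circ 0.4605 -0.1132 d 0.0276
red [467.2 268.8] [35.4, 65.5] plane [ 0.4676 -0.1033] circ 0.4744 -0.0945 d 0.0673
red [260.7 163.9] [44.4, 45.6] plane [0.5924 0.1394] circ 0.592 0.1394 d 0.0449
(array([0.595 , 0.3081]), (0.5939, 0.3086), 0.0809)
```

>>> arm_command(steps=[[1.0,0.1,4,0,1],[0,0,4.5,0,1],[0,0,4.5,0,1],[0,0,4.5,0,1],[0,0,3.4,0,1]])

```text
t: 16.05
tool_pos: [0.59, 0.1373, 0.0306]
orientation: [0.0, 1.0, 0.0, -0.002]
contact_force: [-0.1, -0.3, -0.6]
width: 0.0855
grasp_force: 0.0
```

>>> arm_command(steps=[[0,0,0,0,-0.3],[0,0,0,0,-0.3],[0,0,0,0,-0.3],[0,0,0,0,-0.3],[0,0,0,0,-0.3]])

```text
t: 16.55
tool_pos: [0.5931, 0.1375, 0.036]
orientation: [-0.0, 1.0, 0.0, 0.001]
contact_force: [-0.1, -0.7, -1.9]
width: 0.0609
grasp_force: 44.3
```

>>> arm_command(steps=[[0,0,-2,0,-0.3],[0,0,-4,0,-0.3],[0,0,-4,0,-0.3],[0,-3,0,0,-0.3],[0,0,0,0,-0.3]])

```text
t: 17.05
tool_pos: [0.5931, 0.17, 0.1372]
orientation: [-0.001, 1.0, 0.001, 0.002]
contact_force: [-1.2, 0.1, -1.4]
width: 0.0608
grasp_force: 44.5
```

```bash
python3 look.py red w11 0.15;python3 -c "
from h import *
c=np.load('pics/w11.npz')
for z in (.16,.165):print(disc(c,(253,300),z))
h=blobs(c['img'],'red',300)"
```

```text
17.05 [0.5931 0.17   0.1372] [0.08 0.37 1.58 0.   1.19 1.65]
red [259.8 310.4] [99.7, 126.0] plane [0.5872 0.1696] circ 0.585 0.1696 d 0.0518
red [249.5 281.5] [148.6, 211.0] plane [0.5909 0.1697] circ 0.5985 0.1746 d 0.0766
(array([0.5929, 0.1695]), array([0.0455, 0.0475]))
(array([0.5969, 0.1695]), array([0.0432, 0.0451]))
```

View pics/w11.png

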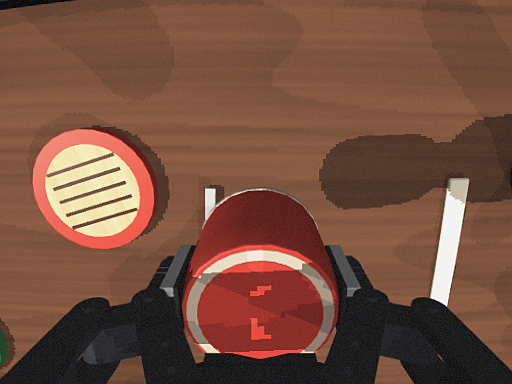

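Red_large held upright; red stand at (95,188) in view, knife/paper low. Moving over the stand.

>>> arm_command(steps=[[0,-4.5,0,0,-0.3],[0,-4.5,0,0,-0.3],[0,-4.9,0,0,-0.3],[0,0,4,0,-0.3],[0,0,3,0,-0.3]])

```text
t: 17.6
tool_pos: [0.5913, 0.3074, 0.0628]
orientation: [0.0, 1.0, 0.002, -0.0]
contact_force: [0.4, -1.0, -1.8]
width: 0.0608
grasp_force: 44.6
```

>>> arm_command(steps=[[0,0,1.3,0,-0.3],[0,0,0,0,-0.3],[0,0,0,0,-0.3]])

```text
t: 17.9
tool_pos: [0.5928, 0.306, 0.0525]
orientation: [-0.0, 1.0, -0.0, 0.001]
contact_force: [0.0, 0.6, -1.9]
width: 0.0608
grasp_force: 44.6
```

```bash
python3 look.py red w12 0.078; python3 -c "
from h import *
c=np.load('pics/w12.npz')
for z in (.074,.078):print(disc(c,(253,300),z))"
```

```text
17.9 [0.5928 0.306  0.0525] [ 0.3   0.6   1.45 -0.    1.09  1.87]
red [259.8 310.5] [99.7, 125.8] plane [0.5971 0.3056] circ 0.5949 0.3055 d 0.0458
red [252.  284.5] [149.2, 206.0] plane [0.6017 0.3059] circ 0.6065 0.3083 d 0.0686
red [326.1 207.5] [38.6, 92.6] plane [0.637  0.2853] circ 0.6347 0.285 d 0.0315
red [262.4 163.2] [41.1, 88.1] plane [0.6689 0.311 ] circ 0.6485 0.3036 d 0.0183
(array([0.5917, 0.3055]), array([0.0463, 0.0481]))
(array([0.5949, 0.3055]), array([0.0445, 0.0462]))
```

>>> arm_command(steps=[[0,-0.25,0.3,0,-0.3],[0,0,0.1,0,-0.3],[0,0,0,0,-0.3]])

```text
t: 18.25
tool_pos: [0.592, 0.309, 0.0477]
orientation: [-0.0, 1.0, 0.0, 0.0]
contact_force: [-0.2, -0.3, -1.8]
width: 0.061
grasp_force: 44.6
```

>>> arm_command(steps=[[0,0,0.15,0,-0.3],[0,0,0,0,-0.3]])

```text
t: 18.45
tool_pos: [0.5919, 0.3089, 0.0457]
orientation: [0.0, 1.0, 0.0, 0.0]
contact_force: [0.3, 0.2, -3.0]
width: 0.0608
grasp_force: 44.7
```

>>> arm_command(steps=[[0,0,0.1,0,-0.3],[0,0,0,0,-0.3]])

```text
t: 18.65
tool_pos: [0.592, 0.3089, 0.0456]
orientation: [0.0, 1.0, 0.0, 0.0]
contact_force: [-2.9, -1.2, 4.3]
width: 0.0608
grasp_force: 45.1
```

>>> arm_command(steps=[[0,0,-0.08,0,-0.3],[0,0,0,0,0.8],[0,0,0,0,0.8],[0,0,0,0,0.8],[0,0,0,0,0.8]])

```text
t: 19.15
tool_pos: [0.5919, 0.3089, 0.0455]
orientation: [-0.0, 1.0, 0.0, 0.0]
contact_force: [1.2, 0.3, 0.0]
width: 0.0771
grasp_force: 0.0
```

>>> arm_command(steps=[[0,0,-2,0,0.8],[0,0,-4,0,1],[0,0,-4.5,0,1],[0,0,-4.5,0,1],[0,0,-4.5,0,1]])

```text
t: 19.65
tool_pos: [0.5916, 0.3088, 0.2424]
orientation: [-0.0, 1.0, 0.0, 0.0]
contact_force: [0.8, 0.9, 0.1]
width: 0.0854
grasp_force: 0.0
```

```bash
python3 look.py red w13 0.07; python3 -c "
from h import *
c=np.load('pics/w13.npz');print('rl',disc(c,(260,173),.07)); print(pale(c,(261,163),48))
for n,p in(('w7',(186,167)),('w4',(84,157)),('w9',(87,160))):
  c=np.load(f'pics/{n}.npz');print('rs',disc(c,p,.046))
c=np.load('pics/scene0.npz');print('brush top',plane(c,[(190,206)],.12));print('base',plane(c,[(194,246)],0))
c=np.load('pics/side0.npz');print('brush top',plane(c,[(264,127)],.12))
"
```

```text
19.65 [0.5916 0.3088 0.2424] [0.3  0.4  1.32 0.   1.42 1.87]
red [266.1 167.9] [69.5, 90.8] plane [0.6022 0.3026] circ 0.6057 0.307 d 0.0862
rl (array([0.5939, 0.3086]), array([0.0453, 0.0454]))
(array([0.5924, 0.3083]), (0.59, 0.3085), 0.0877)
rs (array([ 0.4526, -0.1225]), array([0.0291, 0.0293]))
rs (array([ 0.4526, -0.1221]), array([0.0289, 0.0295]))
rs (array([ 0.4524, -0.122 ]), array([0.0292, 0.0295]))
brush top [[ 0.6128507 -0.0814761  0.12     ]]
base [[ 6.44321854e-01 -7.37433063e-02  1.11022302e-16]]
brush top [[ 0.60411606 -0.07158652  0.12      ]]
```

Red_large is centred within 1–2 mm. Red_small at (0.4525,-0.122), brush 16 cm away from it.

>>> arm_command(steps=[[-1.4,4.3,0,0,1],[-1.4,4.3,0,0,1],[-1.4,4.3,0,0,1],[-1.4,4.3,0,0,1],[-1.4,4.3,0,0,1]])

```text
t: 20.2
tool_pos: [0.5212, 0.0924, 0.2404]
orientation: [0.0, 1.0, 0.0, 0.0]
contact_force: [0.1, 0.0, 0.1]
width: 0.0854
grasp_force: 0.0
```

>>> arm_command(steps=[[-1.4,4.3,0,0,1],[-1.4,4.3,0,0,1],[-1.4,4.3,0,0,1],[-1.4,4.3,0,0,1],[-1.4,4.3,0,0,1]])

```text
t: 20.7
tool_pos: [0.4513, -0.1228, 0.2407]
orientation: [0.0, 1.0, 0.0, 0.0]
contact_force: [0.4, -0.5, 1.1]
width: 0.0853
grasp_force: 0.0
```

```bash
python3 look.py red w14 0.046
```

```text
20.7 [ 0.4513 -0.1228  0.2407] [-0.52 -0.12  1.9   0.    1.36  1.05]
red [259.5 170. ] [26.8, 28.0] plane [ 0.453  -0.1228] circ 0.4529 -0.1226 d 0.0287
```

>>> arm_command(steps=[[0.1,0,4,0,1],[0,0,4.5,0,1],[0,0,4.5,0,1],[0,0,4.5,0,1],[0,0,3.4,0,1]])

```text
t: 21.25
tool_pos: [0.4519, -0.1203, 0.0289]
orientation: [-0.001, 1.0, 0.0, -0.001]
contact_force: [-0.2, -0.3, -0.1]
width: 0.0855
grasp_force: 0.0
```

>>> arm_command(steps=[[0,0,0,0,-0.6],[0,0,0,0,-0.6],[0,0,0,0,-0.6],[0,0,0,0,-0.6],[0,0,0,0,-0.6]])

```text
t: 21.75
tool_pos: [0.4552, -0.1223, 0.0341]
orientation: [0.001, 1.0, 0.0, 0.002]
contact_force: [-0.1, 1.2, 8.1]
width: 0.0438
grasp_force: 41.5
```

>>> arm_command(steps=[[0,0,-2,0,-0.6],[0,0,-4,0,-0.6],[0,0,-5,0,-0.6],[0,0,-5,0,-0.6],[0,0,-4,0,-0.6]])

```text
t: 22.25
tool_pos: [0.4537, -0.1215, 0.2359]
orientation: [0.001, 1.0, 0.0, 0.002]
contact_force: [1.9, -0.4, -1.2]
width: 0.0442
grasp_force: 41.2
```

>>> arm_command(steps=[[1.4,-4,0,0,-0.6],[1.45,-4.3,0,0,-0.6],[1.45,-4.3,0,0,-0.6],[1.45,-4.3,0,0,-0.6],[1.45,-4.3,0,0,-0.6]])

```text
t: 22.75
tool_pos: [0.5255, 0.0927, 0.2329]
orientation: [0.0, 1.0, 0.0, 0.001]
contact_force: [0.4, -0.1, -0.5]
width: 0.0443
grasp_force: 41.1
```

>>> arm_command(steps=[[1.45,-4.3,0,0,-0.6],[1.45,-4.3,0,0,-0.6],[1.45,-4.3,0,0,-0.6],[0,0,0,0,-0.6],[0,0,0,0,-0.6]])

```text
t: 23.25
tool_pos: [0.5683, 0.2206, 0.2321]
orientation: [0.0, 1.0, 0.001, 0.0]
contact_force: [0.6, -0.8, -0.5]
width: 0.0443
grasp_force: 41.2
```

```bash
python3 look.py red w15 0.25
```

```text
23.25 [0.5683 0.2206 0.2321] [ 0.17  0.26  1.52 -0.    1.36  1.74]
red [259.8 302.2] [60.8, 72.8] plane [0.5708 0.2202] circ 0.5702 0.2203 d 0.0286
red [259.9 298.6] [85.8, 100.5] plane [0.5723 0.2203] circ 0.5712 0.2202 d 0.0398
red [212.6 136.1] [33.1, 62.2] plane [0.6339 0.2368] circ 0.6337 0.2368 d 0.0192
```

View pics/w15.png

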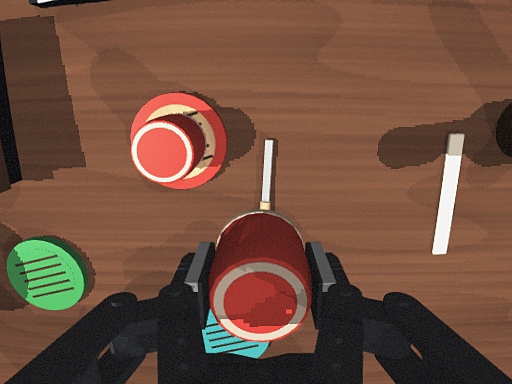

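Held cup upright; red_large on its stand at (163,152).

```bash
python3 -c "
from h import *
c=np.load('pics/w15.npz');print('rl',disc(c,(163,152),.07))
for z in(.245,.2475,.25):print('held',disc(c,(250,305),z))"
```

```text
rl (array([0.5938, 0.309 ]), array([0.0454, 0.0457]))
held (array([0.5665, 0.2202]), array([0.0297, 0.03  ]))
held (array([0.5684, 0.2202]), array([0.029 , 0.0293]))
held (array([0.5703, 0.2202]), array([0.0284, 0.0286]))
```

>>> arm_command(steps=[[0.9,-3,0,0,-0.6],[0.9,-3,0,0,-0.6],[0.8,-2.9,0,0,-0.6],[0,0,4,0,-0.6],[0,0,4,0,-0.6]])

```text
t: 23.8
tool_pos: [0.5959, 0.3085, 0.1531]
orientation: [-0.001, 1.0, -0.0, 0.002]
contact_force: [-0.2, -0.8, -1.5]
width: 0.0441
grasp_force: 41.3
```

>>> arm_command(steps=[[0,0,3,0,-0.6],[0,0,1,0,-0.6],[0,0,0,0,-0.6],[0,0,0,0,-0.6]])

```text
t: 24.2
tool_pos: [0.5958, 0.3086, 0.114]
orientation: [-0.0, 1.0, -0.0, 0.002]
contact_force: [0.5, 0.9, 0.4]
width: 0.0439
grasp_force: 41.3
```

```bash
python3 look.py red w16 0.127
python3 - <<'E'
from rig import robot
import cv2,numpy as np
ims=[]
for n in("scene","side"):
    c=robot.camera(n);np.savez(f"pics/{n}2.npz",**c);ims.append(c["img"])
a=cv2.resize(ims[0][170:300,270:430],None,fx=4,fy=4);b=cv2.resize(ims[1][130:260,100:260],None,fx=4,fy=4)
cv2.imwrite("pics/chk2.png",cv2.resize(np.hstack([a,b]),(800,325))[:,:,::-1])
E
```

```text
24.2 [0.5958 0.3086 0.114 ] [ 0.3   0.53  1.42 -0.    1.19  1.87]
red [260.1 298.6] [86.1, 100.3] plane [0.5962 0.3081] circ 0.5953 0.3076 d 0.0424
red [232.2 203.9] [44.9, 92.5] plane [0.6351 0.3166] circ 0.6342 0.3197 d 0.0303
red [307.8 195.5] [43.8, 88.4] plane [0.6394 0.2915] circ 0.6386 0.2898 d 0.0341
```

View pics/chk2.png

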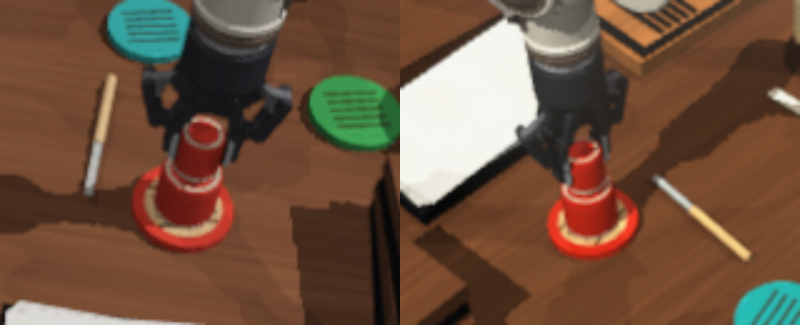

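Both views show the small red cup centred just above the large one. Lowering.

>>> arm_command(steps=[[-0.15,0,0.6,0,-0.6],[0,0,0.1,0,-0.6],[0,0,0,0,-0.6]])

```text
t: 24.65
tool_pos: [0.5926, 0.3089, 0.1044]
orientation: [0.0, 1.0, 0.0, -0.0]
contact_force: [0.1, 0.2, -0.3]
width: 0.0441
grasp_force: 41.3
```

>>> arm_command(steps=[[0,0,0.15,0,-0.6],[0,0,0,0,-0.6]])

```text
t: 24.85
tool_pos: [0.5932, 0.309, 0.1041]
orientation: [-0.0, 1.0, 0.0, 0.0]
contact_force: [-1.1, -0.6, 5.2]
width: 0.044
grasp_force: 41.9
```

>>> arm_command(steps=[[0,0,-0.08,0,-0.6],[0,0,0,0,0.6],[0,0,0,0,0.6],[0,0,0,0,0.6],[0,0,0,0,0.6]])

```text
t: 25.35
tool_pos: [0.5927, 0.3089, 0.1036]
orientation: [0.0, 1.0, 0.0, -0.0]
contact_force: [-0.6, -0.6, -0.3]
width: 0.0682
grasp_force: 0.0
```

>>> arm_command(steps=[[0,0,-2,0,0.6],[0,0,-4.5,0,1],[0,0,-4.5,0,1],[0,0,-3,0,1],[0,0,0,0,1]])

```text
t: 25.85
tool_pos: [0.5956, 0.3099, 0.2509]
orientation: [-0.002, 1.0, 0.0, 0.006]
contact_force: [0.7, -0.1, 0.9]
width: 0.0854
grasp_force: 0.0
```

```bash
python3 look.py red w17 0.116
python3 - <<'E'
from rig import robot
import cv2
c=robot.camera("scene");cv2.imwrite("pics/final.png",cv2.resize(c["img"][130:280,60:440],(800,316),interpolation=cv2.INTER_CUBIC)[:,:,::-1])
E
```

```text
25.85 [0.5956 0.3099 0.2509] [0.3  0.4  1.31 0.   1.42 1.87]
red [261.3 196.1] [32.2, 33.8] plane [0.591  0.3087] circ 0.5909 0.3086 d 0.0291
red [264.8 174.6] [77.3, 92.2] plane [0.6118 0.3063] circ 0.6083 0.3022 d 0.0787
```

View pics/final.png

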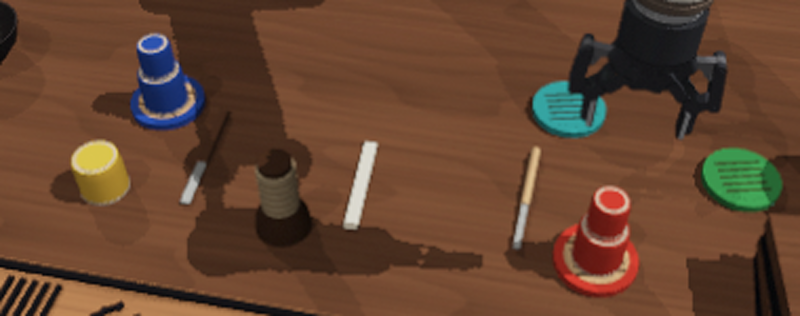

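Both stacks stand upright: blue at (155,80) and red at (605,240) in the crop. Yellow cup and brush haven't moved, and the gripper is clear. Handing in.

```bash
python3 -c "
from rig import robot
print(robot.hand_in())"
```

```text
the job is handed in; nothing more can be done
None
```

I handed the job in at about 26 s: both stacks stand upright on their own stands, each cup measured within about 3 mm of centre, the yellow cup and brush were left untouched, and the gripper is open and clear.

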